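# Line the breakfast things up by height on the ledge

### The job

Line up the red cup, the two preserve jars and the pepper mill by height on the light wooden board, one upright in the middle of each round mark: the tallest at the blue end, then falling in height to the shortest at the yellow end. Set them down without dropping them or knocking any over, and leave the kitchen timer and the matchbox where they are.

Things in the scene. Friction and masses are not known exactly. Their poses are not given: they have to be found in the camera images.
- red_cup: small dark red lacquered cup, open at the top, 57 mm across the rim, about 45 mm at the foot, 38 mm tall: the shortest. Loose, upright; origin at the centre of its underside, z up.
- plum_jar: small jar of dark pinkish plum preserve with a black lid 50 mm across, body 55 mm across, 72 mm tall: the second shortest. Loose, upright; origin at the centre of its underside, z up.
- orange_jar: larger jar of pale orange marmalade with a black lid 62 mm across, body 69 mm across up to 104 mm, 114 mm tall: the second tallest. Loose, upright; origin at the centre of its underside, z up.
- pepper_mill: turned pale wooden pepper mill, 58 mm across at the widest, about 52 mm at the waist, 146 mm tall: the tallest. Loose, upright; origin at the centre of its underside, z up.
- ledge: flat light wooden board fixed to the worktop, 110 x 372 x 14 mm, with four round dark marks ringed in brass (68 mm across, flush) in a row along its length. Origin at the centre of its underside; x across the board, y along the row, z up. The marks' centres lie at y = -135, -45, +45 and +135 mm, x = 0; their top is at z = 14 mm.
- blue_cap: blue cap clipped over one end of the board (either end, it varies), fixed, 116 x 22 x 20 mm, at 186 mm from the board's middle along the row; origin at the centre of its underside. The tallest thing belongs on the mark next to it.
- yellow_cap: yellow cap clipped over the other end of the board, fixed, same size; origin at the centre of its underside. The shortest thing belongs on the mark next to it.
- kitchen_timer: bystander: round kitchen timer, red top and pale base, 63 mm across, 41 mm tall, loose, in the right front corner of the worktop, beside the row of things; stays where it is. Origin at the centre of its underside.
- matchbox: bystander: red matchbox lying flat, 36 x 56 x 15 mm, loose, to the right of the board; stays where it is. Origin at the centre of its underside. Beside it stands the kitchen's fixed crock of tall utensils, which lean out over x = 0.54 to 0.83 m, y = -0.45 to -0.20 m, up to 0.34 m high: go round it, above all on the first move in from the right.

How it is judged:
At the end, for the whole second after the job is handed in: From the blue cap to the yellow cap stand pepper mill, larger orange jar, small plum jar, red cup, each upright (within 0.1 rad) on the board, its centre within 14 mm of the mark's centre along and across the row, released and at rest; timer and matchbox within 15 mm of where they were (x of red_cup in the frame of ledge between -0.014 and 0.014 m and z of red_cup in the frame of ledge between 0.009 and 0.019 m and angle between each of red_cup, plum_jar, orange_jar, pepper_mill's own z axis and vertical below 0.1 rad and linear speed of each of red_cup, plum_jar, orange_jar, pepper_mill below 0.02 m/s and angular speed of each of red_cup, plum_jar, orange_jar, pepper_mill below 0.2 rad/s and contact force between each of red_cup, plum_jar, orange_jar, pepper_mill and the fingers below 0.1 N and x of plum_jar in the frame of ledge between -0.014 and 0.014 m and z of plum_jar in the frame of ledge between 0.009 and 0.019 m and x of orange_jar in the frame of ledge between -0.014 and 0.014 m and z of orange_jar in the frame of ledge between 0.009 and 0.019 m and x of pepper_mill in the frame of ledge between -0.014 and 0.014 m and z of pepper_mill in the frame of ledge between 0.009 and 0.019 m and ((y of blue_cap in the frame of ledge above 0 m and y of red_cup in the frame of ledge between -0.149 and -0.121 m and y of plum_jar in the frame of ledge between -0.059 and -0.031 m and y of orange_jar in the frame of ledge between 0.031 and 0.059 m and y of pepper_mill in the frame of ledge between 0.121 and 0.149 m) or (y of blue_cap in the frame of ledge below 0 m and y of red_cup in the frame of ledge between 0.121 and 0.149 m and y of plum_jar in the frame of ledge between 0.031 and 0.059 m and y of orange_jar in the frame of ledge between -0.059 and -0.031 m and y of pepper_mill in the frame of ledge between -0.149 and -0.121 m)) and distance of each of kitchen_timer, matchbox from where it was at the start of the episode below 0.015 m); the robot touches nothing.
It fails at once if the kitchen timer is moved by more than 15 mm (distance of kitchen_timer from where it was at the start of the episode above 0.015 m).
It fails at once if the matchbox is moved by more than 15 mm (distance of matchbox from where it was at the start of the episode above 0.015 m).
It fails at once if one of the four things is knocked over (tilted more than 35 degrees) (angle between any of red_cup, plum_jar, orange_jar, pepper_mill's own z axis and vertical above 0.61 rad).
It fails at once if one of the four things is dropped (falls or flies at more than 0.6 m/s with no finger on it) ((linear speed of red_cup above 0.6 m/s and contact force between red_cup and the fingers below 0.05 N) or (linear speed of plum_jar above 0.6 m/s and contact force between plum_jar and the fingers below 0.05 N) or (linear speed of orange_jar above 0.6 m/s and contact force between orange_jar and the fingers below 0.05 N) or (linear speed of pepper_mill above 0.6 m/s and contact force between pepper_mill and the fingers below 0.05 N)).
It also fails if it takes over 109 s, if anything falls off the work surface, if the arm or the gripper's body presses on something with over 40 N, if the wrist force passes 120 N, or if a joint passes its speed limit or range.

### The arm

A 6-joint arm with a two-finger parallel gripper is mounted at the origin on a cart in front of the work surface, level with it; the furniture and walls round the work are solid. World frame = base frame: x ahead of the robot, y to its left, z up, the work surface at z = 0. Lengths are in m, angles in rad, forces in N, time in s.
With the tool pointing down it reaches from about 0.275 to 0.725 m from the base axis. Payload 15.9 kg.
Tool frame: the origin (TCP) lies midway between the tips of the shut fingers; the grasp point (between the pads) lies 19 mm behind it; z points along the fingers, y is the line along which they close (so a half turn about z gives the same grasp; the last joint's range is limited). The gripper opens to 85 mm and grips with 20 to 120 N. Pads are 22 mm wide; open, the fingers measure 114 mm over their backs; the gripper's body (76 mm by 85 mm) begins 54 mm behind the grasp point. The pads swing forward as they close: fully open they stand 13 mm farther back than shut.
Start: joints at [-1.337, 0.213, -0.034, 1.323, 0, 1.571], TCP at [0.116, -0.486, 0.231] pointing down, gripper open.
Joint ranges: [-2.98, 2.98], [-0.74, 1.72], [-1.14, 1.35], [-2.1, 2.04], [-1.57, 1.44], [-3.14, 3.14]. Speed limits (rad/s): [1.89, 1.89, 2.39, 2.57, 3.14, 3.14].

### API

Orientations are given as a 3x3 rotation matrix whose columns are the frame's x, y, z axes.
In Python, from rig import ctrl gives the robot as it stands.
- The arm moves only by the shell command python3 -m inch 'ROWS' [OPENING] [FORCE]. ROWS is JSON, a list of rows, each an object with "slide": the shift along the world's x, y, z in m, a list of three; "spin": the turn about the world's z in degrees. A call has 1 to 20 rows; each row shifts and turns the commanded pose from where the row before left it; what a row does not reach is not made up. A row lasts 1/12 s, in which the tool goes at most 41.7 mm and 7.16 degrees, less where a joint would pass 70% of its speed; a pose out of reach is approached as far as the arm can. A call with a gripper value outside its range is refused whole. OPENING is the closure in counts, from 0 (fully open) to 255 (shut), set as the call begins (- or left out, the last holds). The fingers move at their own pace and stop on an object; FORCE is the grip in N (left out, the last holds). Time passes only in rows, so rows that do not move let the fingers close. It gives the time, the measured TCP pose, the force, the opening and the grip force at its end, in the units of the state.
- ctrl.get_state(): the state, without advancing time (a new reading comes with each control period).
- ctrl.camera(name): name is "scene" or "top"; returns a dict with "image" (480x640x3 uint8, red, green, blue), "fovy" (degrees; the focal length in pixels is half the picture's height over the tangent of half this angle, whatever the lens; pixels are square), "cx", "cy" (the principal point, pixels), "pose" (4x4, takes a point from camera to world coordinates). Camera axes: x right, y down, z forward; pixel columns grow to the right and rows downward; lengths in m; the calibration is good to about 2 mm. A picture is of the moment at which its call begins. There is no depth.
- ctrl.close_job(): hands the job in; it is judged then, once.
The state is a dict: "t": time; "joint_positions": joint angles; "qd": joint speeds; "joint_efforts": joint torques, N m; "tcp_pos": TCP position; "orientation": TCP orientation; "contact_force": force on the tool from outside, world axes, zero at the start; "wrist_torque": the same for the moment, N m; "finger_gap": finger opening in m; "gripper_force": force on a finger pad.
Only numpy, scipy, OpenCV 4.12 (cv2) and the standard library are available. Lean on these libraries where they do the work, as an engineer would, in place of code of your own. Each camera call takes 0.05 s, during which the arm holds its last target. There are 200 camera calls.

## Working session

There is one attempt and no reset: what is moved stays moved. The work goes in short steps, Python scripts to look and compute and a shell command to move; the robot and the scene stay as the last step left them, time stands still between calls to the robot, and variables do not carry over. Pictures are saved under pics/ and viewed, at most 14 in all, crops included, and the job is handed in when it is done.

```bash
mkdir -p pics; ls; cat > h.py <<'E'
import numpy as np, cv2
from rig import ctrl
def cam(n,f=None):
    c=ctrl.camera(n)
    if f: cv2.imwrite(f,cv2.cvtColor(c['image'],cv2.COLOR_RGB2BGR))
    return c
def ray(c,u,v,z):
    f=240/np.tan(np.radians(c['fovy'])/2)
    P=np.array(c['pose']); d=P[:3,:3]@np.array([(u-c['cx'])/f,(v-c['cy'])/f,1]); o=P[:3,3]
    return o+d*(z-o[2])/d[2]
def proj(c,p):
    f=240/np.tan(np.radians(c['fovy'])/2)
    P=np.array(c['pose']); q=P[:3,:3].T@(np.array(p)-P[:3,3]); return f*q[:2]/q[2]+[c['cx'],c['cy']]
E
python3 - <<'E'
from h import *
for n in('top','scene'):
    c=cam(n,f'pics/{n}0.png'); print(n,c['fovy'],c['cx'],c['cy'],np.round(c['pose'],3))
s=ctrl.get_state(); print(s['t'],s['tcp_pos'],np.round(s['orientation'],2),s['finger_gap'])
E
```

```text
pics
top 46.76591639499594 319.81409154990774 246.32860373710264 [[-0.022 -0.982  0.187  0.336]
 [-0.999  0.026  0.021 -0.038]
 [-0.025 -0.186 -0.982  1.054]
 [ 0.     0.     0.     1.   ]]
scene 46.3332181389667 321.10632192808936 239.44643058806147 [[-0.523 -0.438  0.731 -0.37 ]
 [-0.852  0.289 -0.436  0.533]
 [-0.02  -0.851 -0.525  0.717]
 [ 0.     0.     0.     1.   ]]
0.1 [ 0.11575566 -0.48610608  0.23086517] [[ 0.97  0.23 -0.  ]
 [ 0.23 -0.97  0.  ]
 [-0.   -0.   -1.  ]] 0.08556210738903969
```

View pics/top0.png

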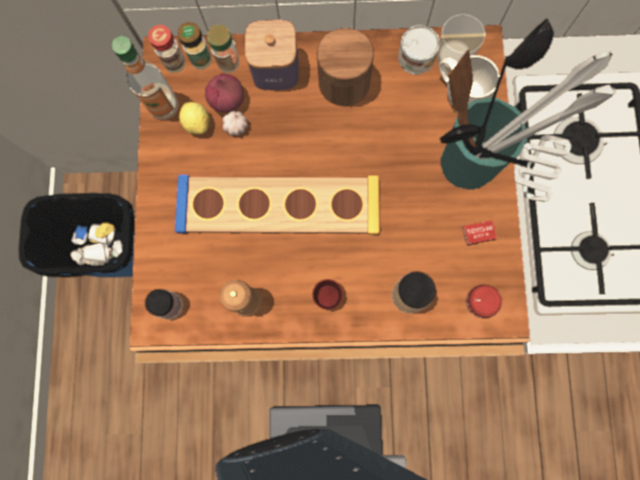

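View pics/scene0.png

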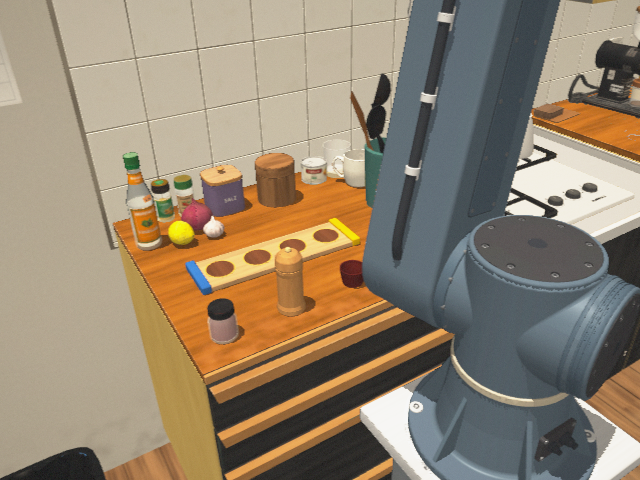

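The top view shows the blue cap at about (182,204), the yellow cap at (374,204) and the marks between them. Below them in a row are plum jar (163,304), mill (236,296), cup (328,295), orange jar (416,291) and timer (485,300), with the matchbox at (480,232). Next I measure them.

```bash
cat > seg.py <<'E'
from h import *
def blob(m,roi):
    x0,y0,x1,y1=roi; k=np.zeros(m.shape,np.uint8); k[y0:y1,x0:x1]=m[y0:y1,x0:x1]
    cs,_=cv2.findContours(k,cv2.RETR_EXTERNAL,cv2.CHAIN_APPROX_NONE)
    return cv2.convexHull(max(cs,key=cv2.contourArea))
def fit(c,m,roi,z):
    h=blob(m,roi)[:,0,:]; P=np.array([ray(c,u,v,z)[:2] for u,v in h],np.float32)
    e=cv2.fitEllipse(P*1000); return np.round(e[0],1),np.round(e[1],1)
E
python3 - <<'E'
from seg import *
c=cam('top'); im=c['image']; hsv=cv2.cvtColor(im,cv2.COLOR_RGB2HSV); H,S,V=[hsv[...,i] for i in range(3)]
dark=(im.max(2)<50).astype(np.uint8)
print('plum',fit(c,dark,(135,275,195,325),.072))
print('orange',fit(c,dark,(385,265,445,320),.114))
red=((S>120)&((H<6)|(H>172))).astype(np.uint8)
print('cup',fit(c,red,(305,270,355,320),.038))
print('timer',fit(c,red,(460,275,510,325),.041), 'match',fit(c,red,(455,215,505,250),.015))
for i,u in enumerate((208,254,300,347)):
    m=(im[...,0]<130).astype(np.uint8); print('mark',fit(c,m,(u-22,183,u+22,226),.014))
for n,lo,hi,x in(('blue',100,125,182),('yel',22,32,374)):
    m=((H>lo)&(H<hi)&(S>150)).astype(np.uint8); r=cv2.minAreaRect(blob(m,(x-15,160,x+15,245))); print(n,r,ray(c,*r[0],.02))
print('mill knob',ray(c,235.5,293.5,.146))
cv2.imwrite('pics/m.png',cv2.resize(im[260:330,195:275,::-1],None,fx=6,fy=6,interpolation=2))
E
```

```text
plum (array([429.7, 270.3]), array([42.1, 45.8]))
orange (array([ 436.5, -177.8]), array([52.6, 57.7]))
cup (array([440.4, -28.9]), array([52.1, 53.7]))
timer (array([ 421.1, -311.3]), array([56.8, 59.9])) match (array([ 553.4, -319.3]), array([43. , 75.3]))
mark (array([626. , 219.3]), array([15.2, 35.5]))
mark (array([622.2, 127.6]), array([18.9, 37.6]))
mark (array([620. ,  39.1]), array([16.2, 36.9]))
mark (array([617.6, -52.5]), array([19.8, 38.2]))
blue ((185.0, 202.0), (0.0, 0.0), 0.0) [0.62749981 0.24368637 0.02      ]
yel ((377.0, 216.0), (2.0, 0.0), -90.0) [ 0.58920374 -0.12641294  0.02      ]
mill knob [0.43377288 0.12201564 0.146     ]
```

View pics/m.png

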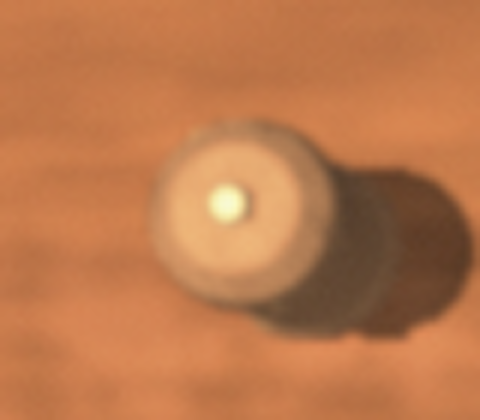

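The crop shows the mill's brass top nut at about (233,293.8), with its body disc centred slightly right and below, which fits the parallax of an upright mill. I'll refine the marks, caps and mill.

```bash
python3 - <<'E'
from seg import *
c=cam('top'); im=c['image']; hsv=cv2.cvtColor(im,cv2.COLOR_RGB2HSV)
for p in((208,208),(254,200),(231,205),(182,204),(374,204),(235,300),(163,302),(410,288)): print(p,im[p[1],p[0]],hsv[p[1],p[0]])
m=(im[...,2]<70).astype(np.uint8)
M=[fit(c,m,(u-23,180,u+23,230),.014) for u in (208,254,300,347)]; print(M)
R,G,B=[im[...,i].astype(int) for i in range(3)]
for n,m,x in(('blue',B>R+30,182),('yel',(R-B>110)&(G>140),374)):
    r=cv2.minAreaRect(blob(m.astype(np.uint8),(x-14,165,x+14,245))); print(n,r,ray(c,*r[0],.02))
print('mill nut',ray(c,233,293.8,.146))
d=(im.max(2)<75).astype(np.uint8)
print('plum',fit(c,d,(135,275,180,325),.072),'orange',fit(c,d,(385,265,440,320),.114))
E
```

```text
(208, 208) [147  92  68] [  9 137 147]
(254, 200) [146  90  68] [  8 136 146]
(231, 205) [244 214 154] [ 20  94 244]
(182, 204) [ 90 139 205] [107 143 205]
(374, 204) [245 221 107] [ 25 144 245]
(235, 300) [237 180 120] [ 15 126 237]
(163, 302) [55 50 48] [ 9 32 55]
(410, 288) [51 47 45] [10 30 51]
[(array([625.8, 201.1]), array([54.9, 55.5])), (array([622.5, 110.8]), array([55.1, 55.6])), (array([619.6,  21.1]), array([55.2, 55.6])), (array([616.8, -68.9]), array([55.2, 56.1]))]
blue ((181.3017578125, 203.465087890625), (10.237212181091309, 57.32838439941406), 2.862405300140381) [0.62476877 0.25082989 0.02      ]
yel ((372.5, 204.0), (58.0, 11.0), 90.0) [ 0.61312841 -0.11876403  0.02      ]
mill nut [0.43337858 0.12614359 0.146     ]
plum (array([429.5, 270.9]), array([44.8, 49.9])) orange (array([ 436.2, -179.8]), array([59.7, 60.7]))
```

Mark spacing comes out at 90 mm and the positions are plausible, so I start moving. First go above the orange jar, turning the fingers to close along x.

```bash
python3 -m inch '[{"slide":[0.026,0.025,0],"spin":6.4},{"slide":[0.027,0.0255,0],"spin":6.4},{"slide":[0.027,0.0255,0],"spin":6.4},{"slide":[0.027,0.0255,0],"spin":6.4},{"slide":[0.027,0.0255,0],"spin":6.4},{"slide":[0.027,0.0255,0],"spin":6.4},{"slide":[0.027,0.0255,0],"spin":6.4},{"slide":[0.027,0.0255,0],"spin":6.4},{"slide":[0.027,0.0255,0],"spin":6.4},{"slide":[0.027,0.0255,0],"spin":6.4},{"slide":[0.027,0.0255,0],"spin":6.4},{"slide":[0.024,0.0265,0],"spin":6.2},{"slide":[0,0,0]},{"slide":[0,0,0]}]' 0 40
python3 - <<'E'
from h import *
s=ctrl.get_state(); print(np.round(s['joint_positions'],2),np.round(s['orientation'],3).tolist()); cam('scene','pics/s1.png')
E
```

```text
[-1.34  0.21 -0.03  1.32 -0.    1.57] [[0.973, 0.232, -0.0], [0.232, -0.973, 0.001], [-0.0, -0.001, -1.0]]schema error: expected keys slide, spin
```

View pics/s1.png

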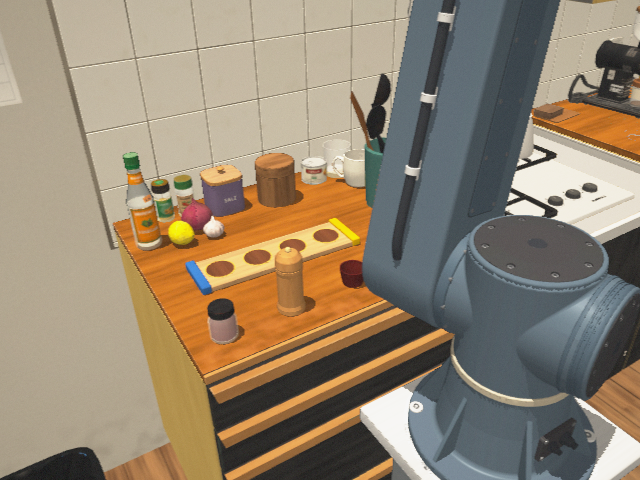

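The arm has not moved, and the view is unchanged. Every row needs both the slide and spin keys.

```bash
python3 -m inch '[{"slide":[0.026,0.025,0],"spin":6.4},{"slide":[0.027,0.0255,0],"spin":6.4},{"slide":[0.027,0.0255,0],"spin":6.4},{"slide":[0.027,0.0255,0],"spin":6.4},{"slide":[0.027,0.0255,0],"spin":6.4},{"slide":[0.027,0.0255,0],"spin":6.4},{"slide":[0.027,0.0255,0],"spin":6.4},{"slide":[0.027,0.0255,0],"spin":6.4},{"slide":[0.027,0.0255,0],"spin":6.4},{"slide":[0.027,0.0255,0],"spin":6.4},{"slide":[0.027,0.0255,0],"spin":6.4},{"slide":[0.024,0.0265,0],"spin":6.2},{"slide":[0,0,0],"spin":0},{"slide":[0,0,0],"spin":0}]' 0 40
python3 - <<'E'
from h import *
s=ctrl.get_state(); print(np.round(s['joint_positions'],2),np.round(s['orientation'],3).tolist())
E
```

```text
t: 1.42
tcp_pos: [0.4366, -0.1785, 0.231]
orientation: [[-0.003, 1.0, -0.001], [1.0, 0.003, 0.0], [0.0, -0.001, -1.0]]
contact_force: [0.3, 0.3, -0.8]
finger_gap: 0.0856
gripper_force: 0.0
[-0.39  0.16 -0.11  1.31 -0.    1.18] [[-0.003, 1.0, -0.001], [1.0, 0.003, 0.0], [0.0, -0.001, -1.0]]
```

```bash
python3 -m inch '[{"slide":[0,-0.001,-0.02],"spin":0},{"slide":[0,0,-0.03],"spin":0},{"slide":[0,0,-0.03],"spin":0},{"slide":[0,0,-0.025],"spin":0},{"slide":[0,0,-0.02],"spin":0},{"slide":[0,0,-0.02],"spin":0},{"slide":[0,0,-0.015],"spin":0},{"slide":[0,0,-0.013],"spin":0},{"slide":[0,0,0],"spin":0},{"slide":[0,0,0],"spin":0}]' 0 40 && python3 -m inch '[{"slide":[0,0,0],"spin":0},{"slide":[0,0,0],"spin":0},{"slide":[0,0,0],"spin":0},{"slide":[0,0,0],"spin":0},{"slide":[0,0,0],"spin":0},{"slide":[0,0,0],"spin":0},{"slide":[0,0,0],"spin":0},{"slide":[0,0,0],"spin":0}]' 255 50
```

```text
t: 2.25
tcp_pos: [0.435, -0.1814, 0.0583]
orientation: [[0.002, 1.0, -0.001], [1.0, -0.002, 0.0], [0.0, -0.001, -1.0]]
contact_force: [-0.7, -0.9, 0.9]
finger_gap: 0.0855
gripper_force: 0.0
t: 2.92
tcp_pos: [0.4367, -0.1815, 0.0599]
orientation: [[0.0, 1.0, 0.002], [1.0, -0.0, -0.001], [-0.001, 0.002, -1.0]]
contact_force: [-0.9, -0.9, 10.1]
finger_gap: 0.0668
gripper_force: 52.6
```

```bash
python3 -m inch '[{"slide":[0,0,0.01],"spin":0},{"slide":[0,0,0.02],"spin":0},{"slide":[0,0,0.02],"spin":0},{"slide":[0.005,0.01,0.01],"spin":0},{"slide":[0.011,0.017,0],"spin":0},{"slide":[0.0125,0.02,0],"spin":0},{"slide":[0.0125,0.02,0],"spin":0},{"slide":[0.0125,0.02,0],"spin":0},{"slide":[0.0125,0.02,0],"spin":0},{"slide":[0.0125,0.02,0],"spin":0},{"slide":[0.0125,0.02,0],"spin":0},{"slide":[0.0125,0.02,0],"spin":0},{"slide":[0.0125,0.02,0],"spin":0},{"slide":[0.0125,0.02,0],"spin":0},{"slide":[0.0125,0.02,0],"spin":0},{"slide":[0.0125,0.02,0],"spin":0},{"slide":[0.0125,0.02,0],"spin":0},{"slide":[0.0125,0.018,0],"spin":0},{"slide":[0.01,0.013,0],"spin":0},{"slide":[0.01,0.013,0],"spin":0}]' && python3 -m inch '[{"slide":[0,0,0],"spin":0},{"slide":[0,0,0],"spin":0},{"slide":[0,0,0],"spin":0}]'
python3 - <<'E'
from h import *
cam('top','pics/t2.png')
E
```

```text
t: 4.58
tcp_pos: [0.6349, 0.1311, 0.119]
orientation: [[-0.0, 1.0, 0.001], [1.0, 0.0, 0.0], [0.0, 0.001, -1.0]]
contact_force: [0.3, 0.2, -2.2]
finger_gap: 0.0667
gripper_force: 57.3
t: 4.83
tcp_pos: [0.6341, 0.1296, 0.1186]
orientation: [[0.0, 1.0, -0.0], [1.0, -0.0, -0.0], [-0.0, -0.0, -1.0]]
contact_force: [-0.3, 0.7, -2.7]
finger_gap: 0.0665
gripper_force: 57.4
```

View pics/t2.png

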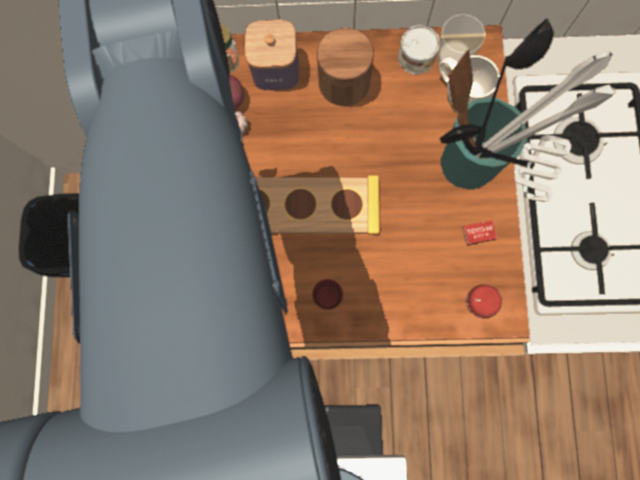

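The arm hides the board's left half, while the timer (485,300), matchbox (480,232) and cup (327,294) are undisturbed. I overshot a little, so I correct and then lower.

```bash
python3 -m inch '[{"slide":[-0.006,-0.01,0],"spin":0},{"slide":[-0.0055,-0.0105,0],"spin":0},{"slide":[0,0,-0.01],"spin":0},{"slide":[0,0,-0.01],"spin":0},{"slide":[0,0,-0.01],"spin":0},{"slide":[0,0,-0.007],"spin":0},{"slide":[0,0,-0.004],"spin":0},{"slide":[0,0,-0.002],"spin":0},{"slide":[0,0,0],"spin":0},{"slide":[0,0,0],"spin":0}]'
```

```text
t: 5.72
tcp_pos: [0.623, 0.1098, 0.0754]
orientation: [[-0.0, 1.0, 0.0], [1.0, 0.0, 0.0], [0.0, 0.0, -1.0]]
contact_force: [0.1, -0.1, -2.4]
finger_gap: 0.0667
gripper_force: 57.3
```

```bash
python3 -m inch '[{"slide":[0,-0.0005,-0.001],"spin":0},{"slide":[0,0,-0.001],"spin":0},{"slide":[0,0,0],"spin":0}]' && python3 -m inch '[{"slide":[0,0,0],"spin":0},{"slide":[0,0,0],"spin":0},{"slide":[0,0,0],"spin":0},{"slide":[0,0,0],"spin":0},{"slide":[0,0,0],"spin":0},{"slide":[0,0,0],"spin":0}]' 0
```

```text
t: 5.97
tcp_pos: [0.6232, 0.1092, 0.074]
orientation: [[0.0, 1.0, 0.001], [1.0, -0.0, 0.0], [0.0, 0.001, -1.0]]
contact_force: [-0.5, -0.4, 1.9]
finger_gap: 0.0665
gripper_force: 57.8
t: 6.47
tcp_pos: [0.6229, 0.1091, 0.0733]
orientation: [[0.0, 1.0, 0.0], [1.0, -0.0, -0.0], [-0.0, 0.0, -1.0]]
contact_force: [0.1, 0.7, 0.0]
finger_gap: 0.0855
gripper_force: 0.0
```

```bash
python3 -m inch '[{"slide":[0,0,0.02],"spin":0},{"slide":[0,0,0.03],"spin":0},{"slide":[0,0,0.03],"spin":0},{"slide":[0,0,0.02],"spin":0},{"slide":[-0.0205,-0.0155,0],"spin":0},{"slide":[-0.0205,-0.0155,0],"spin":0},{"slide":[-0.0205,-0.0155,0],"spin":0},{"slide":[-0.0205,-0.0155,0],"spin":0},{"slide":[-0.0205,-0.0155,0],"spin":0},{"slide":[-0.0205,-0.0155,0],"spin":0},{"slide":[-0.02,-0.015,0],"spin":0},{"slide":[-0.02,-0.015,0],"spin":0},{"slide":[-0.02,-0.015,0],"spin":0},{"slide":[0,0,-0.03],"spin":0},{"slide":[0,0,-0.03],"spin":0},{"slide":[0,0,0],"spin":0},{"slide":[0,0,0],"spin":0}]'
python3 - <<'E'
from h import *
cam('scene','pics/s3.png')
E
```

```text
t: 7.88
tcp_pos: [0.4389, -0.0288, 0.1131]
orientation: [[0.0, 1.0, -0.002], [1.0, -0.0, 0.0], [0.0, -0.002, -1.0]]
contact_force: [1.0, -0.3, 0.7]
finger_gap: 0.0856
gripper_force: 0.0
```

View pics/s3.png

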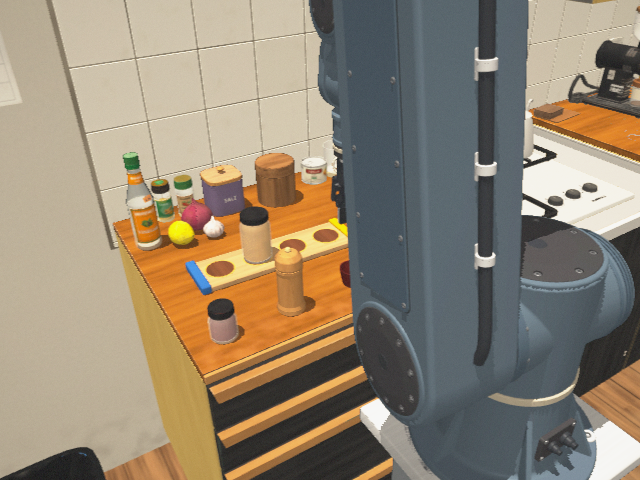

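The orange jar (255,235) stands upright on the second mark from blue. The mill (289,282) and plum jar (222,322) are untouched. Now the cup.

```bash
python3 -m inch '[{"slide":[0.0005,0,-0.025],"spin":0},{"slide":[0.0005,0,-0.025],"spin":0},{"slide":[0,0,-0.02],"spin":0},{"slide":[0,0,-0.015],"spin":0},{"slide":[0,0,-0.012],"spin":0},{"slide":[0,0,-0.01],"spin":0},{"slide":[0,0,0],"spin":0},{"slide":[0,0,0],"spin":0}]' && python3 -m inch '[{"slide":[0,0,0],"spin":0},{"slide":[0,0,0],"spin":0},{"slide":[0,0,0],"spin":0},{"slide":[0,0,0],"spin":0},{"slide":[0,0,0],"spin":0},{"slide":[0,0,0],"spin":0},{"slide":[0,0,0],"spin":0},{"slide":[0,0,0],"spin":0},{"slide":[0,0,0],"spin":0},{"slide":[0,0,0],"spin":0}]' 255 30
```

```text
t: 8.6
tcp_pos: [0.4418, -0.0288, 0.0074]
orientation: [[-0.0, 1.0, 0.001], [1.0, 0.0, -0.0], [-0.0, 0.001, -1.0]]
contact_force: [0.4, 0.2, -0.1]
finger_gap: 0.0852
gripper_force: 0.0
t: 9.43
tcp_pos: [0.4418, -0.0289, 0.0075]
orientation: [[0.0, 1.0, 0.002], [1.0, -0.0, -0.0], [-0.0, 0.002, -1.0]]
contact_force: [-2.3, 0.4, 14.0]
finger_gap: 0.055
gripper_force: 28.8
```

```bash
python3 -m inch '[{"slide":[0,0,0.006],"spin":0},{"slide":[0,0,0.012],"spin":0},{"slide":[0,0,0.015],"spin":0},{"slide":[0,0,0.01],"spin":0},{"slide":[0.006,-0.001,0.003],"spin":0},{"slide":[0.015,-0.0035,0],"spin":0},{"slide":[0.015,-0.0035,0],"spin":0},{"slide":[0.015,-0.0035,0],"spin":0},{"slide":[0.015,-0.0035,0],"spin":0},{"slide":[0.015,-0.0035,0],"spin":0},{"slide":[0.015,-0.0035,0],"spin":0},{"slide":[0.015,-0.0035,0],"spin":0},{"slide":[0.015,-0.0035,0],"spin":0},{"slide":[0.015,-0.0035,0],"spin":0},{"slide":[0.015,-0.0035,0],"spin":0},{"slide":[0.013,-0.0035,0],"spin":0},{"slide":[0.006,-0.001,0],"spin":0},{"slide":[0,0,0],"spin":0},{"slide":[0,0,0],"spin":0}]'
python3 - <<'E'
from h import *
cam('top','pics/t4.png')
E
```

```text
t: 11.02
tcp_pos: [0.6154, -0.0693, 0.0519]
orientation: [[0.0, 1.0, -0.001], [1.0, -0.0, 0.0], [0.0, -0.001, -1.0]]
contact_force: [-0.9, 0.3, -1.2]
finger_gap: 0.0549
gripper_force: 32.2
```

View pics/t4.png

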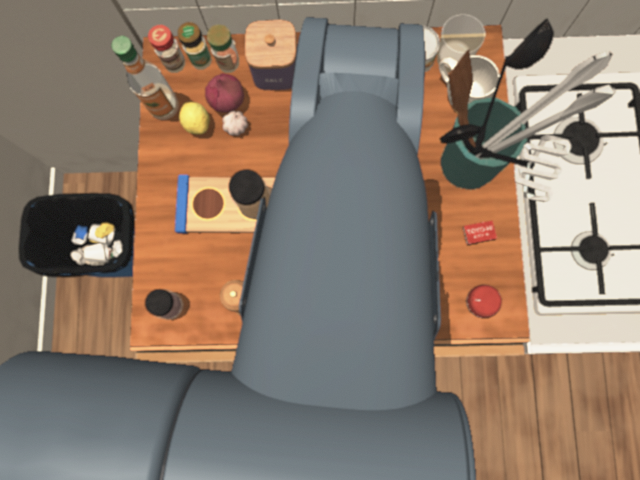

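The orange jar's lid at (246,187) lies over its mark once its height is allowed for. The cup is held out of view at gap 55 mm. I lower and release it.

```bash
python3 -m inch '[{"slide":[0.001,0,-0.008],"spin":0},{"slide":[0,0,-0.01],"spin":0},{"slide":[0,0,-0.006],"spin":0},{"slide":[0,0,-0.004],"spin":0},{"slide":[0,0,-0.001],"spin":0},{"slide":[0,0,0],"spin":0},{"slide":[0,0,0],"spin":0}]'
```

```text
t: 11.65
tcp_pos: [0.6169, -0.0694, 0.0234]
orientation: [[0.0, 1.0, 0.0], [1.0, -0.0, -0.0], [-0.0, 0.0, -1.0]]
contact_force: [-0.1, -0.5, -1.4]
finger_gap: 0.0548
gripper_force: 32.1
```

```bash
python3 -m inch '[{"slide":[0,0,-0.001],"spin":0},{"slide":[0,0,-0.001],"spin":0},{"slide":[0,0,0],"spin":0},{"slide":[0,0,0],"spin":0}]' && python3 -m inch '[{"slide":[0,0,0],"spin":0},{"slide":[0,0,0],"spin":0},{"slide":[0,0,0],"spin":0},{"slide":[0,0,0],"spin":0},{"slide":[0,0,0],"spin":0},{"slide":[0,0,0],"spin":0},{"slide":[0,0,0],"spin":0},{"slide":[0,0,0],"spin":0}]' 0
```

```text
t: 11.98
tcp_pos: [0.6171, -0.0694, 0.0217]
orientation: [[0.0, 1.0, 0.001], [1.0, -0.0, -0.0], [-0.0, 0.001, -1.0]]
contact_force: [-1.0, 0.1, 3.8]
finger_gap: 0.055
gripper_force: 32.4
t: 12.65
tcp_pos: [0.6168, -0.0694, 0.0213]
orientation: [[0.0, 1.0, -0.0], [1.0, -0.0, 0.0], [0.0, -0.0, -1.0]]
contact_force: [-0.6, 0.2, -0.2]
finger_gap: 0.0852
gripper_force: 0.0
```

```bash
python3 -m inch '[{"slide":[0,0,0.02],"spin":0},{"slide":[0,0,0.035],"spin":0},{"slide":[0,0,0.04],"spin":0},{"slide":[0,0,0.04],"spin":0},{"slide":[0,0,0.035],"spin":0},{"slide":[0,0,0.02],"spin":0},{"slide":[-0.0205,0.0217,0],"spin":0},{"slide":[-0.0205,0.0217,0],"spin":0},{"slide":[-0.0205,0.0217,0],"spin":0},{"slide":[-0.0205,0.0217,0],"spin":0},{"slide":[-0.0205,0.0217,0],"spin":0},{"slide":[-0.0205,0.0217,0],"spin":0},{"slide":[-0.0205,0.0217,0],"spin":0},{"slide":[-0.0205,0.0217,0],"spin":0},{"slide":[-0.0194,0.0219,0],"spin":0},{"slide":[0,0,0],"spin":0},{"slide":[0,0,0],"spin":0}]'
python3 - <<'E'
from h import *
c=cam('scene'); cv2.imwrite('pics/s5.png',cv2.resize(c['image'][180:340,180:400,::-1],None,fx=3,fy=3))
E
```

```text
t: 14.07
tcp_pos: [0.4328, 0.127, 0.2117]
orientation: [[-0.002, 1.0, 0.001], [1.0, 0.002, 0.0], [0.0, 0.001, -1.0]]
contact_force: [-0.3, -0.3, -0.4]
finger_gap: 0.0855
gripper_force: 0.0
```

View pics/s5.png

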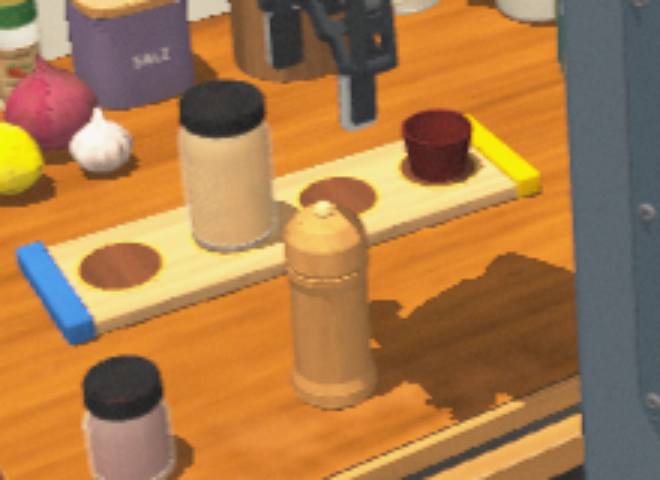

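The cup stands upright on the mark by yellow (crop 437,150) and the orange jar on its mark (227,165). The mill's groove is near two thirds of its height, so I grip there.

```bash
python3 -m inch '[{"slide":[0,-0.0005,-0.02],"spin":0},{"slide":[0.0005,-0.0005,-0.025],"spin":0},{"slide":[0,0,-0.025],"spin":0},{"slide":[0,0,-0.02],"spin":0},{"slide":[0,0,-0.02],"spin":0},{"slide":[0,0,-0.015],"spin":0},{"slide":[0,0,-0.006],"spin":0},{"slide":[0,0,0],"spin":0},{"slide":[0,0,0],"spin":0}]' && python3 -m inch '[{"slide":[0,0,0],"spin":0},{"slide":[0,0,0],"spin":0},{"slide":[0,0,0],"spin":0},{"slide":[0,0,0],"spin":0},{"slide":[0,0,0],"spin":0},{"slide":[0,0,0],"spin":0},{"slide":[0,0,0],"spin":0},{"slide":[0,0,0],"spin":0},{"slide":[0,0,0],"spin":0},{"slide":[0,0,0],"spin":0}]' 255 40
```

```text
t: 14.87
tcp_pos: [0.4344, 0.1248, 0.0807]
orientation: [[0.001, 1.0, 0.0], [1.0, -0.001, -0.0], [-0.0, 0.0, -1.0]]
contact_force: [0.5, -0.4, 0.7]
finger_gap: 0.0856
gripper_force: 0.0
t: 15.7
tcp_pos: [0.4349, 0.1254, 0.0814]
orientation: [[-0.0, 1.0, 0.002], [1.0, 0.0, 0.001], [0.001, 0.002, -1.0]]
contact_force: [1.4, -0.4, 7.6]
finger_gap: 0.0529
gripper_force: 40.9
```

```bash
python3 -m inch '[{"slide":[0,0,0.008],"spin":0},{"slide":[0,0,0.014],"spin":0},{"slide":[0,0,0.015],"spin":0},{"slide":[0.003,0.005,0.01],"spin":0},{"slide":[0.01,0.008,0],"spin":0},{"slide":[0.015,0.008,0],"spin":0},{"slide":[0.015,0.008,0],"spin":0},{"slide":[0.015,0.008,0],"spin":0},{"slide":[0.015,0.008,0],"spin":0},{"slide":[0.015,0.008,0],"spin":0},{"slide":[0.015,0.006,0],"spin":0},{"slide":[0.015,0.006,0],"spin":0},{"slide":[0.015,0.004,0],"spin":0},{"slide":[0.015,0.003,0],"spin":0},{"slide":[0.015,0.002,0],"spin":0},{"slide":[0.014,0.001,0],"spin":0},{"slide":[0.01,0,0],"spin":0},{"slide":[0.004,0,0],"spin":0},{"slide":[0,0,0],"spin":0},{"slide":[0,0,0],"spin":0}]'
```

```text
t: 17.37
tcp_pos: [0.6245, 0.2001, 0.1274]
orientation: [[0.0, 1.0, -0.001], [1.0, -0.0, -0.0], [-0.0, -0.001, -1.0]]
contact_force: [-0.4, 0.1, -3.5]
finger_gap: 0.0528
gripper_force: 43.3
```

```bash
python3 -m inch '[{"slide":[0.001,0.0005,-0.008],"spin":0},{"slide":[0,0,-0.01],"spin":0},{"slide":[0,0,-0.006],"spin":0},{"slide":[0,0,-0.004],"spin":0},{"slide":[0,0,-0.002],"spin":0},{"slide":[0,0,-0.001],"spin":0},{"slide":[0,0,-0.001],"spin":0},{"slide":[0,0,0],"spin":0},{"slide":[0,0,0],"spin":0}]'
```

```text
t: 18.12
tcp_pos: [0.6261, 0.2007, 0.0956]
orientation: [[0.0, 1.0, 0.0], [1.0, -0.0, 0.0], [0.0, 0.0, -1.0]]
contact_force: [0.8, -0.5, -3.0]
finger_gap: 0.0526
gripper_force: 43.3
```

```bash
python3 -m inch '[{"slide":[0,0,-0.001],"spin":0},{"slide":[0,0,0],"spin":0},{"slide":[0,0,0],"spin":0}]' && python3 -m inch '[{"slide":[0,0,0],"spin":0},{"slide":[0,0,0],"spin":0},{"slide":[0,0,0],"spin":0},{"slide":[0,0,0],"spin":0},{"slide":[0,0,0],"spin":0},{"slide":[0,0,0],"spin":0},{"slide":[0,0,0],"spin":0},{"slide":[0,0,0],"spin":0}]' 0
```

```text
t: 18.37
tcp_pos: [0.6263, 0.2008, 0.0954]
orientation: [[0.0, 1.0, 0.001], [1.0, -0.0, 0.001], [0.001, 0.001, -1.0]]
contact_force: [-2.9, -1.0, 7.1]
finger_gap: 0.0527
gripper_force: 44.0
t: 19.03
tcp_pos: [0.626, 0.2006, 0.0943]
orientation: [[0.0, 1.0, 0.0], [1.0, -0.0, 0.0], [0.0, 0.0, -1.0]]
contact_force: [-0.2, -0.7, -0.0]
finger_gap: 0.0855
gripper_force: 0.0
```

```bash
python3 -m inch '[{"slide":[0,0,0.02],"spin":0},{"slide":[0,0,0.035],"spin":0},{"slide":[0,0,0.035],"spin":0},{"slide":[0,0,0.02],"spin":0},{"slide":[-0.022,0.0078,0],"spin":0},{"slide":[-0.022,0.0078,0],"spin":0},{"slide":[-0.022,0.0078,0],"spin":0},{"slide":[-0.022,0.0078,0],"spin":0},{"slide":[-0.022,0.0078,0],"spin":0},{"slide":[-0.022,0.0078,0],"spin":0},{"slide":[-0.022,0.0078,0],"spin":0},{"slide":[-0.022,0.0078,0],"spin":0},{"slide":[-0.0205,0.008,0],"spin":0},{"slide":[0,0,-0.03],"spin":0},{"slide":[0,0,-0.03],"spin":0},{"slide":[0,0,0],"spin":0},{"slide":[0,0,0],"spin":0}]'
python3 - <<'E'
from h import *
c=cam('scene'); cv2.imwrite('pics/s6.png',cv2.resize(c['image'][160:360,180:400,::-1],None,fx=3,fy=3))
E
```

```text
t: 20.45
tcp_pos: [0.4286, 0.2705, 0.144]
orientation: [[-0.0, 1.0, -0.002], [1.0, 0.0, -0.001], [-0.001, -0.002, -1.0]]
contact_force: [0.7, 1.3, 0.4]
finger_gap: 0.0852
gripper_force: 0.0
```

View pics/s6.png

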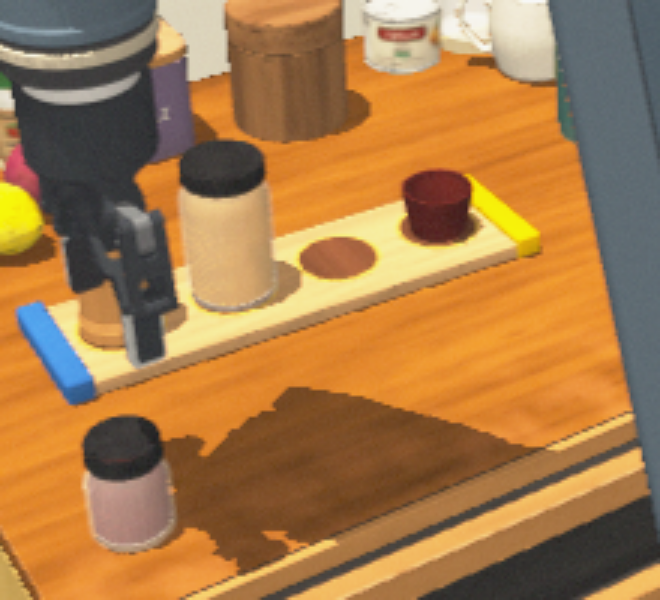

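The mill stands on the blue-end mark (105,320, behind the gripper). The plum jar (128,485) is below the gripper, waiting. Now grip it.

```bash
python3 -m inch '[{"slide":[0.0005,0,-0.02],"spin":0},{"slide":[0.0005,0.0005,-0.025],"spin":0},{"slide":[0,0,-0.025],"spin":0},{"slide":[0,0,-0.02],"spin":0},{"slide":[0,0,-0.015],"spin":0},{"slide":[0,0,-0.01],"spin":0},{"slide":[0,0,-0.007],"spin":0},{"slide":[0,0,0],"spin":0},{"slide":[0,0,0],"spin":0}]' && python3 -m inch '[{"slide":[0,0,0],"spin":0},{"slide":[0,0,0],"spin":0},{"slide":[0,0,0],"spin":0},{"slide":[0,0,0],"spin":0},{"slide":[0,0,0],"spin":0},{"slide":[0,0,0],"spin":0},{"slide":[0,0,0],"spin":0},{"slide":[0,0,0],"spin":0},{"slide":[0,0,0],"spin":0},{"slide":[0,0,0],"spin":0}]' 255 40
```

```text
t: 21.25
tcp_pos: [0.4311, 0.2718, 0.0232]
orientation: [[0.0, 1.0, 0.001], [1.0, -0.0, 0.001], [0.001, 0.001, -1.0]]
contact_force: [0.4, 0.8, 1.0]
finger_gap: 0.085
gripper_force: 0.0
t: 22.08
tcp_pos: [0.4311, 0.2719, 0.0234]
orientation: [[0.0, 1.0, 0.002], [1.0, -0.0, 0.001], [0.001, 0.002, -1.0]]
contact_force: [-0.7, -1.3, 11.3]
finger_gap: 0.0527
gripper_force: 39.9
```

```bash
python3 -m inch '[{"slide":[0,0,0.01],"spin":0},{"slide":[0,0,0.018],"spin":0},{"slide":[0,0,0.018],"spin":0},{"slide":[0,-0.006,0.01],"spin":0},{"slide":[0,-0.014,0],"spin":0},{"slide":[0,-0.02,0],"spin":0},{"slide":[0,-0.02,0],"spin":0},{"slide":[0,-0.02,0],"spin":0},{"slide":[0,-0.02,0],"spin":0},{"slide":[0,-0.02,0],"spin":0},{"slide":[0,-0.02,0],"spin":0},{"slide":[0,-0.02,0],"spin":0},{"slide":[0,-0.02,0],"spin":0},{"slide":[0.005,-0.02,0],"spin":0},{"slide":[0.01,-0.018,0],"spin":0},{"slide":[0.014,-0.016,0],"spin":0},{"slide":[0.016,-0.01,0],"spin":0},{"slide":[0.016,-0.005,0],"spin":0},{"slide":[0.016,-0.001,0],"spin":0}]' && python3 -m inch '[{"slide":[0.018,0,0],"spin":0},{"slide":[0.02,0,0],"spin":0},{"slide":[0.02,0,0],"spin":0},{"slide":[0.02,0,0],"spin":0},{"slide":[0.018,0,0],"spin":0},{"slide":[0.011,0,0],"spin":0},{"slide":[0.004,0,0],"spin":0},{"slide":[0,0,0],"spin":0},{"slide":[0,0,0],"spin":0}]'
```

```text
t: 23.67
tcp_pos: [0.5071, 0.0193, 0.0775]
orientation: [[0.002, 1.0, -0.001], [1.0, -0.002, -0.0], [-0.0, -0.001, -1.0]]
contact_force: [0.6, 0.6, -2.2]
finger_gap: 0.0524
gripper_force: 43.3
t: 24.42
tcp_pos: [0.6174, 0.0209, 0.0777]
orientation: [[0.0, 1.0, -0.001], [1.0, -0.0, -0.0], [-0.0, -0.001, -1.0]]
contact_force: [-0.0, -0.4, -1.9]
finger_gap: 0.0524
gripper_force: 43.3
```

```bash
python3 -m inch '[{"slide":[0.0015,0.001,-0.008],"spin":0},{"slide":[0,0,-0.012],"spin":0},{"slide":[0,0,-0.01],"spin":0},{"slide":[0,0,-0.005],"spin":0},{"slide":[0,0,-0.003],"spin":0},{"slide":[0,0,-0.001],"spin":0},{"slide":[0,0,0],"spin":0},{"slide":[0,0,0],"spin":0}]'
```

```text
t: 25.08
tcp_pos: [0.6202, 0.0225, 0.0397]
orientation: [[0.0, 1.0, 0.001], [1.0, -0.0, 0.0], [0.0, 0.001, -1.0]]
contact_force: [0.2, -0.6, -2.6]
finger_gap: 0.0526
gripper_force: 43.3
```

```bash
python3 -m inch '[{"slide":[0,0,-0.001],"spin":0},{"slide":[0,0,-0.001],"spin":0},{"slide":[0,0,-0.0005],"spin":0},{"slide":[0,0,0],"spin":0},{"slide":[0,0,0],"spin":0}]' && python3 -m inch '[{"slide":[0,0,0],"spin":0},{"slide":[0,0,0],"spin":0},{"slide":[0,0,0],"spin":0},{"slide":[0,0,0],"spin":0},{"slide":[0,0,0],"spin":0},{"slide":[0,0,0],"spin":0},{"slide":[0,0,0],"spin":0},{"slide":[0,0,0],"spin":0}]' 0
```

```text
t: 25.5
tcp_pos: [0.6203, 0.0225, 0.0375]
orientation: [[0.0, 1.0, 0.001], [1.0, -0.0, 0.0], [0.0, 0.001, -1.0]]
contact_force: [-1.2, 0.2, 6.0]
finger_gap: 0.0525
gripper_force: 44.0
t: 26.17
tcp_pos: [0.6199, 0.0225, 0.0368]
orientation: [[0.0, 1.0, -0.0], [1.0, -0.0, -0.0], [-0.0, -0.0, -1.0]]
contact_force: [-0.5, -0.1, -0.7]
finger_gap: 0.0853
gripper_force: 0.0
```

```bash
python3 -m inch '[{"slide":[0,0,0.02],"spin":0},{"slide":[0,0,0.035],"spin":0},{"slide":[0,0,0.035],"spin":0},{"slide":[0,0,0.035],"spin":0},{"slide":[0,0,0.03],"spin":0},{"slide":[-0.028,-0.02,0.01],"spin":0},{"slide":[-0.03,-0.024,0],"spin":0},{"slide":[-0.03,-0.024,0],"spin":0},{"slide":[-0.03,-0.024,0],"spin":0},{"slide":[-0.03,-0.024,0],"spin":0},{"slide":[-0.03,-0.024,0],"spin":0},{"slide":[-0.03,-0.027,0],"spin":0},{"slide":[-0.028,-0.03,0],"spin":0},{"slide":[-0.028,-0.03,0],"spin":0},{"slide":[-0.028,-0.03,0],"spin":0},{"slide":[-0.028,-0.03,0],"spin":0},{"slide":[-0.02,-0.03,0],"spin":0},{"slide":[-0.02,-0.03,0],"spin":0},{"slide":[0,0,0],"spin":0},{"slide":[0,0,0],"spin":0}]'
python3 - <<'E'
from seg import *
c=cam('top','pics/t7.png'); im=c['image']; hsv=cv2.cvtColor(im,cv2.COLOR_RGB2HSV); H,S,V=cv2.split(hsv)
d=(im.max(2)<75).astype(np.uint8); red=((S>120)&((H<6)|(H>172))).astype(np.uint8)
print('orange',fit(c,d,(222,160,272,215),.128)); print('plum',fit(c,d,(275,165,322,225),.086))
print('cup',fit(c,red,(325,175,367,230),.052)); print('timer',fit(c,red,(460,275,510,325),.041),'match',fit(c,red,(455,215,505,250),.015))
print('mill exp px',proj(c,[.626,.201,.16]))
E
```

```text
t: 27.83
tcp_pos: [0.2588, -0.3257, 0.2018]
orientation: [[0.004, 1.0, 0.0], [1.0, -0.004, -0.0], [-0.0, 0.0, -1.0]]
contact_force: [0.0, 0.1, 0.9]
finger_gap: 0.0852
gripper_force: 0.0
orange (array([620.9, 107.2]), array([58.7, 63.2]))
plum (array([614.6,  24.3]), array([45.1, 48.3]))
cup (array([611.8, -68.9]), array([51.7, 55.7]))
timer (array([ 421.2, -311.3]), array([57.1, 60.1])) match (array([ 553.4, -319.7]), array([43.2, 73.9]))
mill exp px [188.22700485 180.19938081]
```

View pics/t7.png

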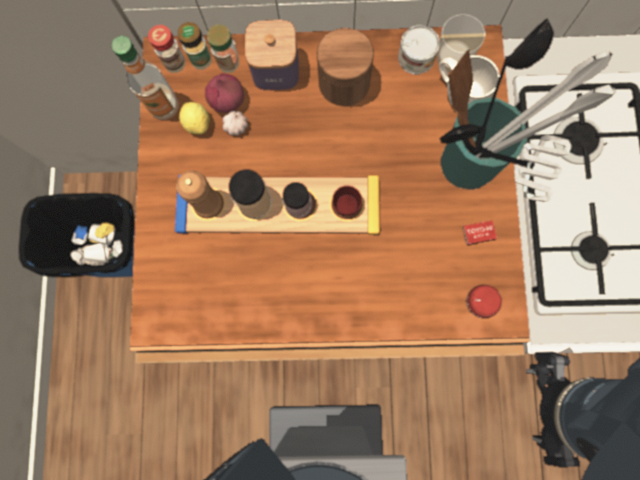

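All four stand upright on their marks: mill nut near (187,181) against an expected (188,180), orange lid (246,187), plum lid (296,195), cup (347,201). All are within about 6 mm of centre, and the timer and matchbox have not moved. Handing in.

```bash
python3 -c "
from rig import ctrl
print(ctrl.close_job())"
```

```text
the job is handed in; nothing more can be done
None
```

I handed the job in at about 28 s: from blue to yellow stand the mill, orange jar, plum jar and cup, each upright and within about 6 mm of its mark's centre by the last picture, with the timer and matchbox unmoved; the hand-in gave no verdict.

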